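# Snap ring onto the polish carousel spindle

### The arm

A 7-joint arm with a two-finger parallel gripper is mounted at the origin on the work surface. World frame = base frame: x ahead of the robot, y to its left, z up, the work surface at z = 0. Lengths are in mm, angles in rad, forces in N, time in s.
With the tool pointing down it reaches from about 425 to 875 mm from the base axis. Payload 4.7 kg.
Tool frame: the origin (TCP) lies at the very end of the fingers, on their centre line; the grasp point (between the pads) lies bot.hold_point_z behind it (bot.hold_point_z is the distance from the TCP to the grasp point, in mm); z points along the fingers, y is the line along which they close (so a half turn about z gives the same grasp; the last joint's range is limited). The gripper opens to 87 mm and grips with 3 to 60 N. Pads are 19 mm wide; open, the fingers measure 117 mm over their backs; the gripper's body (75 mm by 190 mm) begins 51 mm behind the grasp point.
Start: joints at [1.236, 0.321, -0.07, 1.45, 0.023, 1.371, -0.057], TCP at [222.131, -610.89, 189.487] pointing down, gripper open.
Joint ranges: [-2.86, 2.86], [-0.3, 2.09], [-1.38, 1.24], [0.06, 2.45], [-1.56, 4.7], [0.09, 2.05], [-2.69, 2.69]. Speed limits (rad/s): [2.57, 2.57, 3.14, 3.14, 3.14, 3.14, 3.14].

### API

Orientations are given as a unit quaternion [x, y, z, w].
In Python, from rig import sensors, get_image, camera_model, job, nets, bot gives the robot as it stands.
- The arm moves only by the tool carry_out, never from a script. Its argument "increments" is a list of rows, each a list of 7 numbers: the shift along the world's x, y, z in units of 30 mm (1.0 is 30 mm), then the turn, a rotation vector about the world's x, y, z in units of 8 degrees (1.0 is 8 degrees), then the opening, from -1 (shut) to 1 (fully open). In form: [[dx, dy, dz, rx, ry, rz, hand], ...]. A call has 1 to 8 rows; each row is the pose to reach, as a shift and turn from the pose commanded when the call began; what a row does not reach only later rows make up. A row lasts 1/10 s, in which the tool goes at most 50 mm and 8.59 degrees, less where a joint would pass 70% of its speed; a pose out of reach is approached as far as the arm can. A call with a gripper value outside its range is refused whole. The fingers move at their own pace and stop on an object; the grip force is fixed at half the most. Time passes only in rows, so rows that repeat a pose let the fingers close. It gives the time, the measured TCP pose, the force, the opening and the grip force at its end, in the units of the state.
- sensors.read_state(): the state, without advancing time (a new reading comes with each control period).
- get_image(name): name is "side" or "top"; returns the picture (480x640x3 uint8, red, green, blue); there is no depth.
- camera_model(name): a dict with "fx", "fy", "cx", "cy" (pixels), "k1" (the pictures are not rectified: a ray, as slopes to the right and down, at radius r is drawn at 1 + k1 r^2 times it, then the intrinsics apply), "rvec" (rotation vector, rad) and "tvec" (3), from world to camera coordinates, as OpenCV has them. Camera axes: x right, y down, z forward; pixel columns grow to the right and rows downward; lengths in mm; the calibration is good to about 2 mm. A picture is of the moment at which its call begins. camera_model takes no time and is no camera call.
- job.close_job(): hands the job in; it is judged then, once.
Trained networks look in the newest picture that a camera, given by its name, has taken for a name from the list of things; names that differ only in an ending like _2 or _b are one class to them, and where a whole thing is asked for, a point or a joint stands for the part that bears it (a point fixed in the world has none). Each returns a list of dicts, best first, with "p" (0 to 1); they miss things now and then, are a little off and sometimes report something else, mostly with a low value. They report only what shows in the picture. A call takes as long as a camera call. They do not tell look-alikes from the thing itself.
- nets.spot_in(camera, label): "box" ([left, top, right, bottom] in pixels, round what is visible of it).
- nets.regions_of(camera, label): "region" (480x640 bool, what is visible of it) and "box" ([left, top, right, bottom] in pixels, round what is visible of it).
The state is a dict: "t": time; "joints": joint angles; "joint_vel": joint speeds; "joint_torque": joint torques, N m; "tool_pos": TCP position; "tool_rot": TCP orientation; "ft_force": force on the tool from outside, world axes, zero at the start; "wrist_torque": the same for the moment, N m; "width": finger opening in mm; "finger_force": force on a finger pad.
Only numpy, scipy, OpenCV 4.12 (cv2) and the standard library are available. Lean on these libraries where they do the work, as an engineer would, in place of code of your own. Each camera call takes 0.05 s, during which the arm holds its last target. There are 200 camera calls.

### The job

Take the spreading pliers from their post, put their two tips into the eyes of the snap ring that lies on top of the carousel spindle, and squeeze to spread it just enough, without overstretching it. Push the spread ring gently down the spindle against the sprung red collar until it is level with the groove, let it contract into the groove so that it holds the collar down, then draw the pliers off and stand them back on their post. Do not touch the ring with the fingers, and leave the bottles, jar and buffer where they are.

Things in the scene. Friction and masses are not known exactly. Their poses are not given: they have to be found in the camera images.
- pliers: Spreading pliers, upright on their post, 70 mm tall, about 220 g. Origin: centre of the foot's underside; z up, x towards the tips. Foot: steel C-tube round z, radii 17 to 22, z 0 to 22 mm, open to +x, with a 46 mm square cap on it (z 22 to 28); cross bars at z 28 to 34, out to x = 37. When the tips are in the eyes the foot bears on the ring's top.
- pliers_grip (a point): Point to grip: on the z axis, 56 mm over the foot's underside, between two red handle plates (26 mm along x, 6 thick, z 28 to 70). Their outer faces are at y = +24 and -24 mm: take them from above across y, fingertips no lower than z = 36. A spring holds them apart (5 N); squeezed, both slide in alike. Squeezed to 44 mm they are held well enough to carry; spreading the ring takes 16 N.
- pliers_tips (a point): Midpoint of the ends of the two brass tips: x = 27, y = 0, z = -7 mm in the pliers' frame. Tips: 3 mm square pins pointing down, at y = +9.5 and -9.5 mm with free handles. Every mm a handle goes in, a tip goes 1 mm out. Handles 48 to 38 mm over their outer faces: the tips fit the relaxed eyes; below 37 the ring spreads; 32 just passes the spindle, 29 is right, under 24 overstretches.
- ring: Dark steel snap ring, 40 mm across, 4.5 mm thick, relaxed inside radius 13, gripping the nose on the spindle's shoulder. Origin: its centre, on the underside; z up, x from the centre to the gap and eyes. The two bright eyes are lugs 13 (x) by 15 (y) mm centred at x = 27, y = +12 and -12, each with a slot through it 7 (x) by 9 (y) mm. Each eye resists with 8 N at first, 11 N when spread 4 mm.
- ring_l (a joint): How far each half of the ring (and its eye) is spread outwards, in m: 0 relaxed and also when contracted in the groove; over 0.0025 to pass the spindle, about 0.004 is right, over 0.0065 overstretched. Both halves spread alike.
- stand: Polish carousel: white platter 170 mm across, top at z = 24 mm, four small fixed jars near its rim (top 48 mm). Origin on the table under the axis of the aluminium spindle, z up. The spindle stands on a rubber mount: pressed, it sinks by several mm, up to 12, and comes back when let go; so a depth set by position is wrong: feel the force.
- spindle_top (a point): Top of the spindle's nose, 75 mm over the table unloaded. From above: nose of radius 13 down to z = 67.5; there a shoulder (the ring lies on it) and a land of radius 15 down to 58.5; then the groove, radius 13, z 58.5 to 52, hidden in the red collar until that is pushed down.
- collar: Red sprung collar round the spindle, 38 mm across, 18 high. Origin: centre of its top face, at z = 60 mm unloaded. Slides 7.5 mm down the spindle to a stop; resists with 4 N at first, 9 N at the stop. A ring pressed on it is level with the groove in the last 1.5 mm before the stop: push until 10 to 14 N are felt, then let it contract. Over 18 N is too hard.
- rest: White post for the pliers: plate 90 mm square, 10 thick, on it a round pedestal 44 mm across, top at z = 40 mm, where the pliers' foot stands, tips hanging beside it; a boss (radius 13.5 to z = 46, 11 to z = 49) enters the foot. Origin on the table under the pedestal's axis.
- cream_bottle: Bystander: cream polish bottle, 34 mm across, 72 mm high. Origin: centre of its underside.
- copper_bottle: Bystander: copper polish bottle, 36 mm across, 85 mm high. Origin: centre of its underside.
- gel_jar: Bystander: dark pink gel jar, 48 mm across, 38 mm high. Origin: centre of its underside.
- buffer: Bystander: lilac nail buffer block, 30 x 85 x 24 mm. Origin: centre of its underside.
Mind the look-alikes: they are no part of the job. What is shaped like the stand but brown or turquoise is not meant.

How it is judged:
By the outcome, as a careful person would: the job done as asked, in the order asked, and still so for the second after the job is handed in, with the robot touching nothing.
It also fails if it takes over 48 s, if anything falls off the work surface, if the arm or the gripper's body presses on something with over 40 N, if the wrist force passes 120 N, or if a joint passes its speed limit or range.

## Working session

There is one attempt and no reset: what is moved stays moved. The work goes in short steps, Python scripts to look and compute and a tool call to move; the robot and the scene stay as the last step left them, time stands still between calls to the robot, and variables do not carry over. Pictures are saved under pics/ and viewed, at most 10 in all, crops included, and the job is handed in when it is done.

Besides the shell and the picture viewer there is one more tool, called after "Emit:" in YAML: its name, and indented under it one key for each argument. carry_out: Moves the arm, as the interface text tells. Its arguments: {"type":"object","properties":{"increments":{"type":"array"}},"required":["increments"]}

```bash
mkdir -p pics; ls
cat > h.py <<'E'
import numpy as np, cv2
from rig import sensors, get_image, camera_model, job, nets, bot
def cam(n):
    c=camera_model(n); R=cv2.Rodrigues(np.array(c["rvec"],float))[0]; return c,R,np.array(c["tvec"],float).ravel()
def proj(n,P):
    c,R,t=cam(n); q=(R@np.atleast_2d(P).T).T+t; s=q[:,:2]/q[:,2:]; s=s*(1+c["k1"]*(s**2).sum(1,keepdims=True))
    return s*[c["fx"],c["fy"]]+[c["cx"],c["cy"]]
def ray(n,uv):
    c,R,t=cam(n); d=(np.array(uv,float)-[c["cx"],c["cy"]])/[c["fx"],c["fy"]]; s=d.copy()
    for _ in range(20): s=d/(1+c["k1"]*(s@s))
    return -R.T@t, R.T@np.append(s,1)
def atz(n,uv,z):
    o,d=ray(n,uv); return o+d*(z-o[2])/d[2]
def tri(ua,ub):
    A=np.zeros((3,3));b=np.zeros(3)
    for n,u in (("top",ua),("side",ub)):
        o,d=ray(n,u); d=d/np.linalg.norm(d); M=np.eye(3)-np.outer(d,d); A+=M; b+=M@o
    return np.linalg.solve(A,b)
def save(n,f,box=None,k=1):
    im=get_image(n)[:,:,::-1]
    if box: im=im[box[1]:box[3],box[0]:box[2]]
    cv2.imwrite(f,cv2.resize(im,None,fx=k,fy=k,interpolation=cv2.INTER_CUBIC)); return im
E
python3 - <<'E'
from h import *
for n in("top","side"):
    save(n,f"pics/{n}0.png"); c,R,t=cam(n); print(n,c,-R.T@t)
    for l in("pliers","ring","stand","collar","rest"):
        print(l,[(np.round(d["box"]).tolist(),round(d["p"],2)) for d in nets.spot_in(n,l)])
print(bot.hold_point_z,sensors.read_state())
E
```

```text
pics
top {'fx': 589.6574199704864, 'fy': 589.6574199704864, 'cx': 313.7777965179598, 'cy': 247.1206838258717, 'k1': -0.10498153750785182, 'rvec': array([ 2.10189968, -2.16384125,  0.15202558]), 'tvec': array([  11.73790248,  457.59905184, 1159.53726137])} [ 270.83163099  -16.16770156 1216.73750834]
pliers [([196.0, 206.0, 227.0, 238.0], 0.56)]
ring [([386.0, 181.0, 410.0, 211.0], 0.59)]
stand [([461.0, 216.0, 543.0, 299.0], 0.95), ([433.0, 345.0, 514.0, 436.0], 0.86), ([254.0, 150.0, 335.0, 231.0], 0.77), ([355.0, 167.0, 433.0, 247.0], 0.65), ([386.0, 190.0, 402.0, 212.0], 0.41)]
collar [([468.0, 378.0, 482.0, 400.0], 0.49), ([387.0, 204.0, 396.0, 214.0], 0.42)]
rest [([194.0, 208.0, 242.0, 254.0], 0.93)]
side {'fx': 583.6498401028421, 'fy': 583.6498401028421, 'cx': 311.93012628718344, 'cy': 235.19617162972514, 'k1': -0.18314011477634784, 'rvec': array([ 0.33495828, -2.78471431,  1.22049195]), 'tvec': array([ 407.5989122 ,  151.65077274, 1428.60178227])} [ 189.4820824  1017.92887296 1076.08328324]
pliers []
ring [([270.0, 192.0, 290.0, 208.0], 0.58), ([270.0, 194.0, 288.0, 203.0], 0.
[... 357 characters left out ...]
9651 , -0.07009955,  1.45049644,  0.0225725 ,
        1.37080672, -0.05691861]), 'joint_vel': array([ 1.38971226e-03, -4.85716217e-04, -1.22189126e-03, -2.17150833e-03,
       -3.31901668e-05, -3.31743269e-04,  1.17042640e-03]), 'joint_torque': array([-2.74209979e-04, -4.90792644e+01, -4.02911464e-01, -3.12608778e+01,
       -6.36789319e-02,  3.37945519e-02,  2.03993119e-05]), 'tool_pos': array([ 222.13005996, -610.89124199,  189.51098546]), 'tool_rot': array([9.84833206e-01, 1.73503753e-01, 7.78007988e-07, 5.59565551e-05]), 'ft_force': array([0.52230203, 0.64431949, 0.690408  ]), 'wrist_torque': array([ 0.00357615,  0.01768703, -0.02038347]), 'finger_force': 0.0, 'width': 86.91738769657687}
```

Run:
```python
import cv2
a=cv2.imread("pics/top0.png");b=cv2.imread("pics/side0.png")
A=cv2.resize(a[130:280,170:450],None,fx=2.8,fy=2.8,interpolation=2)
cv2.imwrite("pics/topc.png",A)
B=cv2.resize(b[150:350,200:460],None,fx=3,fy=3,interpolation=2)
cv2.imwrite("pics/sidec.png",B)
```

```text
(no output)
```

View pics/topc.png

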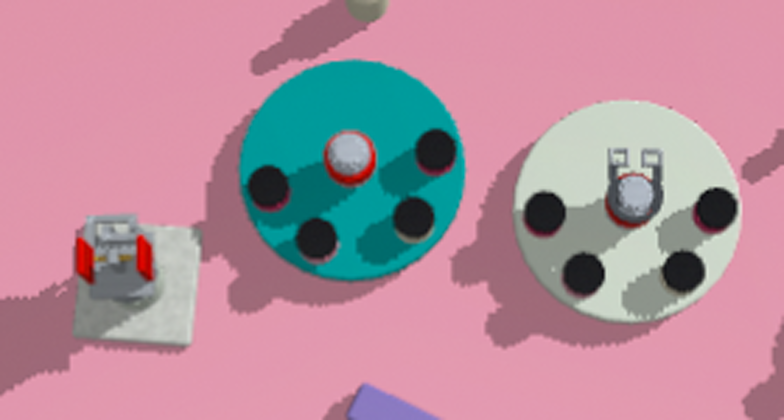

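View pics/sidec.png

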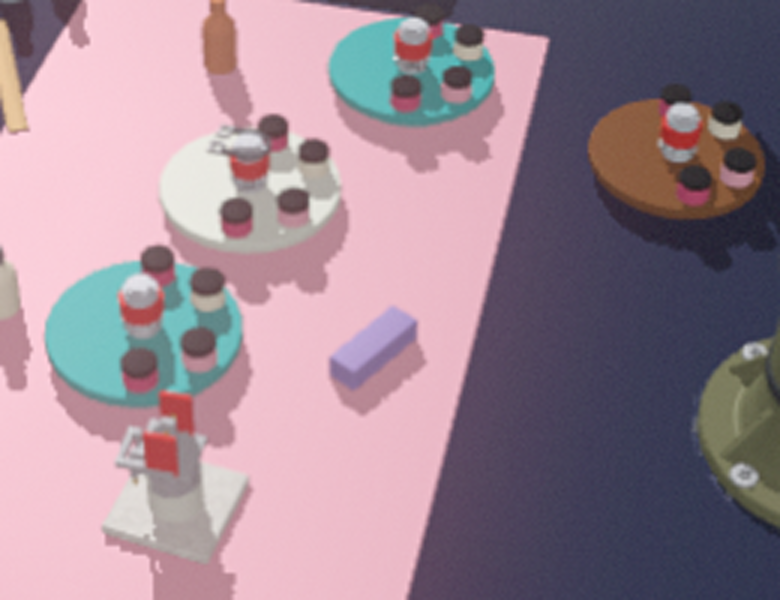

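```bash
cat > m.py <<'E'
from h import *
from scipy.optimize import minimize
K=8
def boxp(x0,x1,y0,y1,z0,z1): return np.array([[x,y,z] for x in(x0,x1) for y in(y0,y1) for z in(z0,z1)],float)
def place(P,x,y,z,a):
    c,s=np.cos(a),np.sin(a); return P@np.array([[c,s,0],[-s,c,0],[0,0,1]])+[x,y,z]
def red(im): # BGR
    f=im.astype(float); return np.clip((f[...,2]-1.9*np.maximum(f[...,1],f[...,0]))/60,0,1)
def rend(n,polys,b):
    w,h=b[2]-b[0],b[3]-b[1]; M=np.zeros((h*K,w*K),np.uint8)
    for P in polys:
        q=(proj(n,P)+0.5-[b[0],b[1]])*K*16-8*1
        cv2.fillConvexPoly(M,cv2.convexHull(q.astype(np.int32).reshape(-1,1,2)),255,shift=4)
    return cv2.resize(M,(w,h),interpolation=cv2.INTER_AREA)/255.
def wire(im,n,P,b,k,col=(0,255,0)):
    q=(proj(n,P)+0.5-[b[0],b[1]])*k-0.5
    cv2.polylines(im,[np.round(q).astype(np.int32).reshape(-1,1,2)],True,col,1)
def handles(hw=24): return [boxp(-13,13,hw-6,hw,28,70),boxp(-13,13,-hw,-hw+6,28,70)]
def circ(r,z): t=np.linspace(0,2*np.pi,40); return np.c_[r*np.cos(t),r*np.sin(t),0*t+z]
def rect(x,y,w,h,z): return np.array([[x-w/2,y-h/2,z],[x+w/2,y-h/2,z],[x+w/2,y+h/2,z],[x-w/2,y+h/2,z]])
E
python3 - <<'E'
from m import *
ims={n:cv2.imread(f"pics/{n}0.png") for n in("top","side")}
B={"top":(185,190,250,260),"side":(230,275,290,340)}
T={n:red(ims[n][b[1]:b[3],b[0]:b[2]]) for n,b in B.items()}
print({n:t.sum() for n,t in T.items()})
p0=atz("top",(211,222),100); print(p0)
def cost(v,ns=("top","side")):
    P=[place(h,v[0],v[1],40,v[2]) for h in handles()]
    return sum(((cv2.GaussianBlur(rend(n,P,B[n]),(0,0),1)-cv2.GaussianBlur(T[n],(0,0),1))**2).sum() for n in ns)
for ns in(("top","side"),("top",),("side",)):
    r=min((minimize(cost,[p0[0],p0[1],a],args=(ns,),method="Nelder-Mead",options=dict(initial_simplex=[[p0[0]+i,p0[1]+j,a+k] for i,j,k in((0,0,0),(8,0,0),(0,8,0),(0,0,.2))])) for a in(-.3,0,.3)),key=lambda r:r.fun)
    print(ns,r.x,r.fun)
    if len(ns)==2: v=r.x
e=atz("top",(396.8,186.4),72); c=atz("top",(396.4,199.6),75); print("eyes",e,"nose",c, np.degrees(np.arctan2(*(e-c)[1::-1])))
a=np.arctan2(*(e-c)[1::-1])
out=np.zeros((600,800,3),np.uint8)
for i,n in enumerate(("top","side")):
    u=proj(n,[v[0],v[1],70])[0]; w=proj(n,[c[0],c[1],65])[0]
    for j,uu in enumerate((u,w)):
        k=8; b=(int(uu[0])-25,int(uu[1])-19); b=b+(b[0]+50,b[1]+37); print(n,j,b)
        im=cv2.resize(ims[n][b[1]:b[3],b[0]:b[2]],None,fx=k,fy=k,interpolation=2)
        if j==0:
            for s in(1,-1):
                wire(im,n,place(rect(0,s*21,26,6,70),v[0],v[1],40,v[2]),b,k)
                wire(im,n,place(rect(27,s*9.5,3,3,-7),v[0],v[1],40,v[2]),b,k,(255,0,0))
            wire(im,n,place(rect(0,0,90,90,10),v[0],v[1],0,v[2]),b,k,(255,0,255))
        else:
            for s in(1,-1): wire(im,n,place(rect(27,s*12,13,15,4.5),c[0],c[1],67.5,a),b,k)
            wire(im,n,place(circ(13,75),c[0],c[1],0,0),b,k)
            wire(im,n,place(circ(85,24),c[0],c[1],0,0),b,k,(255,0,0))
        out[i*300:i*300+296,j*400:j*400+400]=im
cv2.imwrite("pics/ov.png",out)
E
```

```text
{'top': np.float64(151.88833333333332), 'side': np.float64(105.89833333333335)}
[503.07563216 195.92134707 100.        ]
('top', 'side') [5.03752092e+02 1.98411642e+02 6.89498839e-04] 155.8561024832947
('top',) [5.05196201e+02 1.99105235e+02 3.61612955e-02] 13.561114374413414
('side',) [ 5.03576161e+02  1.93665201e+02 -1.39102833e-01] 130.17750725802404
eyes [ 569.89389184 -171.38606824   72.        ] nose [ 542.1231059  -168.76774986   75.        ] -5.386107118717614
top 0 (187, 205, 237, 242)
top 1 (370, 181, 420, 218)
side 0 (230, 280, 280, 317)
side 1 (257, 180, 307, 217)
```

View pics/ov.png

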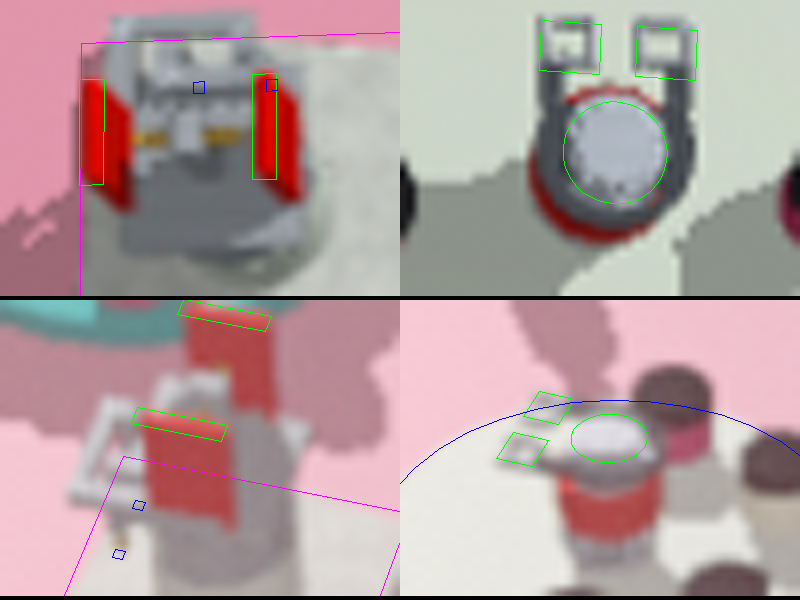

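```bash
cat >> m.py <<'E'
def red2(im):
    f=im.astype(float)+1; return np.clip((0.56-np.maximum(f[...,1],f[...,0])/f[...,2])/0.15,0,1)*(f[...,2]>60)
def nm(cost,x0,d):
    S=[list(x0)]+[[x0[j]+(d[j] if i==j else 0) for j in range(len(x0))] for i in range(len(x0))]
    r=minimize(cost,x0,method="Nelder-Mead",options=dict(initial_simplex=S,xatol=.01,fatol=.01)); return r.x,r.fun
def fitpliers(ims,B,z,x0,hw=24,ns=("top","side"),d=(8,8,.2)):
    T={n:cv2.GaussianBlur(red2(ims[n][b[1]:b[3],b[0]:b[2]]),(0,0),1) for n,b in B.items()}
    def cost(v):
        P=[place(h,v[0],v[1],z if len(v)<4 else v[3],v[2]) for h in handles(hw)]
        return sum(((cv2.GaussianBlur(rend(n,P,B[n]),(0,0),1)-T[n])**2).sum() for n in ns)
    return nm(cost,x0,d)
E
python3 - <<'E'
from m import *
ims={n:cv2.imread(f"pics/{n}0.png") for n in("top","side")}
B={"top":(185,190,250,260),"side":(230,278,290,320)}
for ns in(("top","side"),("top",),("side",)): print(ns,fitpliers(ims,B,40,(504,198,0.03),24,ns))
print(fitpliers(ims,B,40,(504,198,0.03,40),24,d=(8,8,.2,5)))
g=cv2.cvtColor(ims["top"],6).astype(float); b=(380,179,414,190)
t=g[b[1]:b[3],b[0]:b[2]]; pl=np.percentile(t,90); D=np.clip((pl-t)/(pl*.25),0,1)
def cost(v):
    f=lambda P:[place(p,v[0],v[1],72,v[2]) for p in P]
    m=rend("top",f([rect(27,12,13,15,0),rect(27,-12,13,15,0)]),b)-rend("top",f([rect(27,12,7,9,0),rect(27,-12,7,9,0)]),b)
    m=np.maximum(m,rend("top",f([rect(14,16.5,14,7,0),rect(14,-16.5,14,7,0)]),b))
    return ((m-D)[:8]**2).sum()
print("ring",nm(cost,(542,-169,-.09),(3,3,.1)),nm(cost,(542,-169,0),(3,3,.1)))
E
```

```text
Traceback (most recent call last):
  File "m.py", line 31, in fitpliers
    return nm(cost,x0,d)
  File "m.py", line 25, in nm
    r=minimize(cost,x0,method="Nelder-Mead",options=dict(initial_simplex=S,xatol=.01,fatol=.01)); return r.x,r.fun
  File "m.py", line 30, in cost
    return sum(((cv2.GaussianBlur(rend(n,P,B[n]),(0,0),1)-T[n])**2).sum() for n in ns)
  File "m.py", line 30, in <genexpr>
    return sum(((cv2.GaussianBlur(rend(n,P,B[n]),(0,0),1)-T[n])**2).sum() for n in ns)
                                  ~~~~^^^^^^^^^^
  File "m.py", line 12, in rend
    q=(proj(n,P)+0.5-[b[0],b[1]])*K*16-8*1
       ~~~~^^^^^
  File "h.py", line 6, in proj
    c,R,t=cam(n); q=(R@np.atleast_2d(P).T).T+t; s=q[:,:2]/q[:,2:]; s=s*(1+c["k1"]*(s**2).sum(1,keepdims=True))
          ~~~^^^
  File "h.py", line 4, in cam
    c=camera_model(n); R=cv2.Rodrigues(np.array(c["rvec"],float))[0]; return c,R,np.array(c["tvec"],float).ravel()
ValueError: time passes only in moves, steps and waits
```

```bash
sed -i 's/^def cam(n)/import functools\n@functools.cache\ndef cam(n)/' h.py
cat > f1.py <<'E'
from m import *
ims={n:cv2.imread(f"pics/{n}0.png") for n in("top","side")}
B={"top":(185,190,250,260),"side":(230,278,290,320)}
for ns in(("top","side"),("top",),("side",)): print(ns,fitpliers(ims,B,40,(504,198,0.03),24,ns))
print(fitpliers(ims,B,40,(504,198,0.03,40),24,d=(8,8,.2,5)))
g=cv2.cvtColor(ims["top"],6).astype(float); b=(380,179,414,190)
t=g[b[1]:b[3],b[0]:b[2]]; pl=np.percentile(t,90); D=np.clip((pl-t)/(pl*.25),0,1)
def cost(v):
    f=lambda P:[place(p,v[0],v[1],72,v[2]) for p in P]
    m=rend("top",f([rect(27,12,13,15,0),rect(27,-12,13,15,0)]),b)-rend("top",f([rect(27,12,7,9,0),rect(27,-12,7,9,0)]),b)
    m=np.maximum(m,rend("top",f([rect(14,16.5,14,7,0),rect(14,-16.5,14,7,0)]),b))
    return ((m-D)[:8]**2).sum()
print("ring",nm(cost,(542,-169,-.09),(3,3,.1)),nm(cost,(542,-169,0),(3,3,.1)))
E
python3 f1.py
```

```text
('top', 'side') (array([5.03532408e+02, 1.98132538e+02, 4.88649727e-04]), np.float64(106.16089515581616))
('top',) (array([5.05173864e+02, 1.98898931e+02, 3.52603128e-02]), np.float64(11.255202562369975))
('side',) (array([ 5.02877235e+02,  1.95511287e+02, -7.36585592e-02]), np.float64(84.71645025710774))
(array([ 5.03374143e+02,  1.98014953e+02, -1.09052682e-03,  4.23067844e+01]), np.float64(103.58241639932272))
ring (array([ 5.43699089e+02, -1.69130411e+02, -4.15944743e-02]), np.float64(3.675875369755745)) (array([ 5.43745055e+02, -1.69651168e+02, -3.18382467e-02]), np.float64(3.67061585418481))
```

Emit:
carry_out:
  increments:
    - [12.6,15.3,0,0,0,-2.25,1]
    - [12.6,15.3,0,0,0,-2.25,1]
    - [12.6,15.3,0,0,0,-2.25,1]
    - [12.6,15.3,0,0,0,-2.25,1]
    - [12.6,15.3,0,0,0,-2.25,1]
    - [12.6,15.3,0,0,0,-2.25,1]
    - [12.6,15.3,0,0,0,-2.25,1]
    - [12.6,15.3,0,0,0,-2.25,1]

```text
t: 1.4
tool_pos: [476.7, -301.4, 189.9]
tool_rot: [1.0, 0.017, 0.0, 0.0]
ft_force: [0.6, 0.2, -1.2]
width: 87.0
finger_force: 0.0
```

Emit:
carry_out:
  increments:
    - [1.5,6,0,0,0,0,1]
    - [1.5,12,0,0,0,0,1]
    - [1,16.6,0,0,0,0,1]
    - [1,16.6,0,0,0,0,1]
    - [1,16.6,0,0,0,0,1]
    - [1,16.6,0,0,0,0,1]
    - [1,16.6,0,0,0,0,1]
    - [1,16.6,0,0,0,0,1]

```text
t: 2.2
tool_pos: [502.4, 96.9, 190.0]
tool_rot: [1.0, 0.017, 0.001, 0.0]
ft_force: [1.1, 0.2, -1.0]
width: 87.1
finger_force: 0.0
```

Emit:
carry_out:
  increments:
    - [0,0,0,0,0,0,1]
    - [0,0,0,0,0,0,1]

```text
t: 2.4
tool_pos: [502.4, 96.2, 189.7]
tool_rot: [1.0, 0.019, 0.0, 0.0]
ft_force: [-0.4, -0.4, -1.0]
width: 86.8
finger_force: 0.0
```

Emit:
carry_out:
  increments:
    - [0.07,1.7,0,0,0,0,1]
    - [0.07,3.4,0,0,0,0,1]
    - [0.07,3.4,-1,0,0,0,0.7]
    - [0.07,3.4,-2,0,0,0,0.7]
    - [0.07,3.4,-3,0,0,0,0.6]
    - [0.07,3.4,-3.4,0,0,0,0.6]
    - [0.07,3.4,-3.74,0,0,0,0.6]
    - [0.07,3.4,-3.74,0,0,0,0.6]

```text
t: 3.2
tool_pos: [504.6, 195.9, 76.7]
tool_rot: [1.0, 0.017, -0.001, 0.0]
ft_force: [-1.4, -0.9, 0.8]
width: 69.5
finger_force: 0.0
```

Run:
```python
from m import *
out=np.zeros((600,800,3),np.uint8)
s=sensors.read_state(); print(s["tool_pos"],s["ft_force"],s["width"])
for i,(n,b) in enumerate((("top",(180,185,260,260)),("side",(215,250,295,325)))):
    im=get_image(n)[:,:,::-1].copy(); cv2.imwrite(f"pics/{n}1.png",im)
    out[:375,i*400:i*400+400]=cv2.resize(im[b[1]:b[3],b[0]:b[2]],None,fx=5,fy=5,interpolation=2)
cv2.imwrite("pics/g1.png",out[:375])
```

```text
[504.63300388 195.88611696  76.74511584] [-1.43528584 -0.9385771   0.79987941] 69.54577100137057
```

View pics/g1.png

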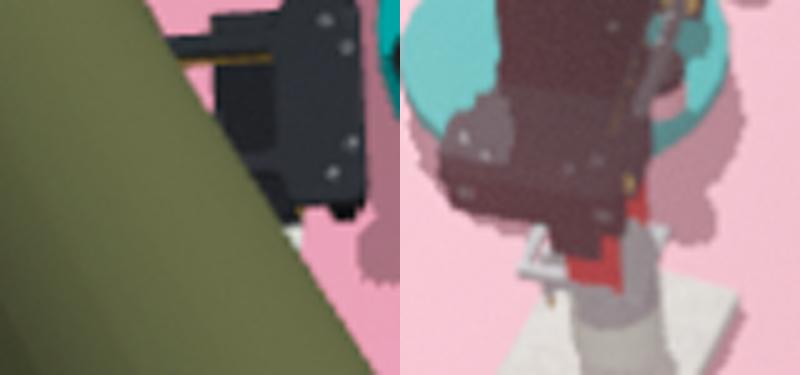

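Emit:
carry_out:
  increments:
    - [0,0.05,0,0,0,0,0.3]
    - [0,0.05,0,0,0,0,0.18]
    - [0,0.05,0,0,0,0,0.12]
    - [0,0.05,0,0,0,0,0.06]
    - [0,0.05,0,0,0,0,0.01]
    - [0,0.05,0,0,0,0,0.0]
    - [0,0.05,0,0,0,0,0.0]

```text
t: 4.0
tool_pos: [504.7, 198.6, 77.4]
tool_rot: [1.0, 0.017, 0.0, -0.0]
ft_force: [-0.1, 1.2, 0.6]
width: 43.9
finger_force: 0.4
```

Emit:
carry_out:
  increments:
    - [0,0,0,0,0,0,-0.01]
    - [0,0,0,0,0,0,-0.01]

```text
t: 4.2
tool_pos: [504.7, 198.6, 77.4]
tool_rot: [1.0, 0.017, 0.0, -0.0]
ft_force: [0.1, 0.8, 1.7]
width: 43.4
finger_force: 0.5
```

Emit:
carry_out:
  increments:
    - [0,0,0.1,0,0,0,-0.02]
    - [0,0,0.2,0,0,0,-0.02]
    - [0,0,0.3,0,0,0,-0.02]
    - [0,0,0.4,0,0,0,-0.02]
    - [0,0,0.5,0,0,0,-0.02]
    - [0,0,0.5,0,0,0,-0.02]

```text
t: 4.8
tool_pos: [505.0, 198.7, 92.9]
tool_rot: [1.0, 0.017, 0.0, -0.0]
ft_force: [0.6, -0.4, -0.6]
width: 42.7
finger_force: 0.0
```

Run:
```python
from m import *
s=sensors.read_state(); print(s["tool_pos"],s["ft_force"],s["width"],s["finger_force"])
save("side","pics/s2.png",(215,250,295,325),5)
```

```text
[504.99464544 198.69938552  92.87856794] [ 0.60951113 -0.399159   -0.62836384] 42.73502562078314 0.0
```

View pics/s2.png

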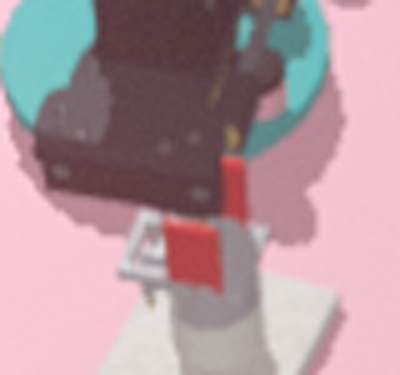

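Run:
```python
from m import *
f=lambda P:(proj("side",P)-[215,250])*5
print("now fingertips",f([[505,198.7+s*(21.4+o),92.9+z] for s in(1,-1) for o in(0,13) for z in (0,50)]).round())
print("before",f([[504.6,195.9+s*(35+o),76.7] for s in(1,-1) for o in(0,13)]).round())
for x,y in((505,198.7),(503,196)):
  print("handle top out near corners",f([[x+13,y+24,110],[x-13,y+24,110],[x+13,y+24,68],[x-13,y+24,68]]).round().tolist())
```

```text
now fingertips [[184. 251.]
 [177. 175.]
 [175. 273.]
 [168. 197.]
 [212. 182.]
 [206. 106.]
 [221. 162.]
 [215.  86.]]
before [[180. 293.]
 [171. 315.]
 [226. 180.]
 [234. 160.]]
handle top out near corners [[152.0, 225.0], [208.0, 236.0], [158.0, 286.0], [213.0, 297.0]]
handle top out near corners [[158.0, 221.0], [214.0, 232.0], [164.0, 283.0], [219.0, 294.0]]
```

Emit:
carry_out:
  increments:
    - [0,0,0.5,0,0,0,0.3]
    - [0,0,1,0,0,0,0.6]
    - [0,0,1.5,0,0,0,0.6]
    - [0,0,2,0,0,0,0.6]
    - [0,0,2,0,0,0,0.6]

```text
t: 5.35
tool_pos: [506.4, 199.4, 155.5]
tool_rot: [1.0, 0.017, 0.003, -0.001]
ft_force: [-0.3, 0.4, 0.2]
width: 68.2
finger_force: 0.0
```

Run:
```python
from m import *
s=sensors.read_state(); print(s["tool_pos"],s["ft_force"],s["width"],s["joints"])
p=s["tool_pos"]
out=[]
for n,b in (("side",(190,170,320,330)),("top",(170,170,300,330))):
    im=get_image(n)[:,:,::-1].copy(); cv2.imwrite(f"pics/{n}3.png",im)
    c=cv2.resize(im[b[1]:b[3],b[0]:b[2]],None,fx=3,fy=3,interpolation=2)
    for d in((0,35,0),(0,-35,0),(0,35,51),(0,-35,51)): 
        u=(proj(n,[p+d])[0]-b[:2]+.5)*3; cv2.drawMarker(c,tuple(int(v) for v in u),(0,255,0),0,8)
    out.append(c)
cv2.imwrite("pics/g3.png",np.hstack(out))
```

```text
[506.44080503 199.39230891 155.51068347] [-0.31667297  0.40665788  0.17198734] 68.17650067208251 [ 0.24232983  0.1712698  -0.7325115   1.74559218  0.12123704  1.26515604
 -2.05516063]
```

View pics/g3.png

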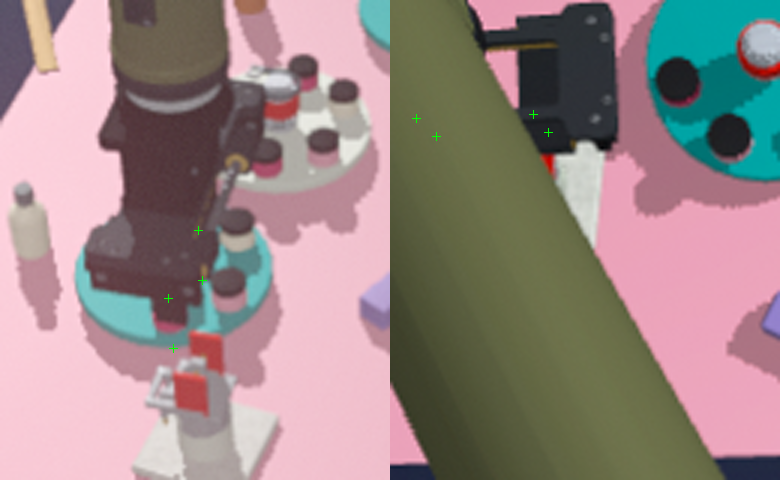

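Run:
```python
from m import *
a=cv2.imread("pics/side0.png").astype(int)
im=cv2.imread("pics/side3.png").astype(int); m=(np.abs(im-a).max(2)>30)
print("".join(""))
for r in range(258,292): print(r,"".join("#" if v else "." for v in m[r,215:275]))
for y in(35,48): print(proj("side",[[506.4+9*s,199.4+y,155.5+z] for z in(0,30) for s in(1,-1)]).round(1).tolist())
b=cv2.imread("pics/side1.png").astype(int); m=(np.abs(b-a).max(2)>30)
print()
for r in range(285,318): print(r,"".join("#" if v else "." for v in m[r,215:275]))
print(proj("side",[[504.6+9*s,195.9+y,76.7+z] for y in(35,48) for z in(0,30) for s in (1,-1)]).round(1).tolist())
```

```text
258 ...############################################.............
259 ...############################################.............
260 ....###########################################.............
261 .....#########################################..............
262 .....#########################################..............
263 .....########################################...............
264 .....#####################################..................
265 .....#####################################..................
266 ......#####################################.................
267 ..........#####################.....#######.................
268 ...............##############.#......######.................
269 .....................#######.........#####..................
270 .....................................#####..................
271 .............................#........####..................
272 ............................................................
273 ............................................................
274 ...................................###..................
[... 2814 characters left out ...]
...................................................
310 ............................................................
311 ............................................................
312 ............................................................
313 ............................................................
314 ............................................................
315 ............................................................
316 ............................................................
317 ............................................................
[[247.1, 307.9], [254.8, 309.4], [246.2, 299.0], [254.0, 300.6], [245.3, 312.2], [253.0, 313.8], [244.3, 303.4], [252.2, 305.0]]
```

Emit:
carry_out:
  increments:
    - [-0.08,0,-0.9,0,0,0,0.6]
    - [-0.08,0,-1.8,0,0,0,0.6]
    - [-0.08,0,-2.5,0,0,0,0.6]
    - [-0.08,0,-2.8,0,0,0,0.6]
    - [-0.08,0,-3.0,0,0,0,0.6]
    - [-0.08,0,-3.2,0,0,0,0.6]
    - [-0.08,0,-3.2,0,0,0,0.6]

```text
t: 6.15
tool_pos: [502.2, 198.5, 56.2]
tool_rot: [1.0, 0.017, -0.0, 0.0]
ft_force: [0.7, 0.4, -0.1]
width: 69.7
finger_force: 0.0
```

```bash
cat > sil.py <<'E'
from m import *
import sys
s=sensors.read_state(); print(s["tool_pos"],s["ft_force"],s["width"],s["finger_force"])
a=cv2.imread("pics/side0.png").astype(int); b=save("side",f"pics/{sys.argv[1]}.png").astype(int); m=np.abs(b-a).max(2)>30; R=red2(b)>.5
for r in range(284,322): print(r,"".join("r" if R[r,c] else "#" if m[r,c] else "." for c in range(225,275)))
E
python3 sil.py side4
```

```text
[502.18826951 198.53283207  56.16016171] [ 0.68637716  0.39502982 -0.12424669] 69.71908642922872 0.0
284 .#########################################........
285 ##########################################........
286 ##########################################........
287 ##########################################........
288 ##########################################........
289 ##########################################........
290 ##########################################........
291 #########################################.........
292 #########################################.........
293 ########################################..........
294 ########################################..........
295 .#######################################..........
296 .######################################...........
297 .#####################################...##.......
298 ..####################################....#.......
299 ..###################################.............
300 ...##################################.............
301 .........############################.............
302 .....
[... 390 characters left out ...]
...................###..................
310 ..................................................
311 ..................................................
312 ..................................................
313 ..................................................
314 ..................................................
315 ..................................................
316 ..................................................
317 ..................................................
318 ..................................................
319 ..................................................
320 ..................................................
321 ..................................................
```

Emit:
carry_out:
  increments:
    - [0.03,0,-0.2,0,0,0,0.5]
    - [0.03,0,-0.35,0,0,0,0.3]
    - [0.03,0,-0.35,0,0,0,0.2]
    - [0.03,0,-0.35,0,0,0,0.13]
    - [0.03,0,-0.35,0,0,0,0.13]

```text
t: 6.7
tool_pos: [503.2, 198.6, 46.0]
tool_rot: [1.0, 0.017, 0.0, -0.0]
ft_force: [-0.4, -0.1, -0.3]
width: 50.2
finger_force: 0.0
```

Emit:
carry_out:
  increments:
    - [0,0,0,0,0,0,0.08]
    - [0,0,0,0,0,0,0.04]
    - [0,0,0,0,0,0,0.0]
    - [0,0,0,0,0,0,0.0]

```text
t: 7.1
tool_pos: [503.3, 198.5, 46.0]
tool_rot: [1.0, 0.017, 0.0, 0.0]
ft_force: [-0.2, -1.0, 0.9]
width: 44.1
finger_force: 5.1
```

```bash
python3 sil.py side5|sed -n '1p;18,40p'
```

```text
[503.32283326 198.48216868  46.01514236] [-0.20357847 -0.95262274  0.90769266] 44.08472460675076 5.105428636888973
300 .####################################.............
301 .####################################.............
302 ..###################################.............
303 ...##################################.............
304 .........############################.............
305 ..............#..####################.............
306 .....................################.............
307 ............................#########.............
308 .................................###..............
309 ..................................................
310 ..................................................
311 ...................#..............................
312 ..................................................
313 ..................................................
314 ..................................................
315 ..................................................
316 ..................................................
317 ..................................................
318 ..................................................
319 ..................................................
320 ..................................................
321 ..................................................
```

Emit:
carry_out:
  increments:
    - [0,0,0,0,0,0,-0.02]
    - [0,0,0.3,0,0,0,-0.02]
    - [0,0,0.6,0,0,0,-0.02]
    - [0,0,1,0,0,0,-0.02]
    - [0,0,1.5,0,0,0,-0.02]
    - [0,0,2,0,0,0,-0.02]
    - [0,0,2,0,0,0,-0.02]
    - [0,0,2,0,0,0,-0.02]

```text
t: 7.95
tool_pos: [503.5, 198.5, 106.4]
tool_rot: [1.0, 0.017, 0.001, 0.0]
ft_force: [0.6, 0.1, -2.5]
width: 42.7
finger_force: 5.2
```

Run:
```python
from m import *
s=sensors.read_state(); print(s["tool_pos"],s["ft_force"],s["width"],s["finger_force"])
im=get_image("side")[:,:,::-1]; cv2.imwrite("pics/side6.png",im)
cv2.imwrite("pics/v6.png",cv2.resize(im[230:330,200:300],None,fx=6,fy=6,interpolation=2))
```

```text
[503.46223801 198.54315011 106.38666935] [ 0.64256153  0.11512263 -2.46559649] 42.682431269402244 5.161122371500824
```

View pics/v6.png

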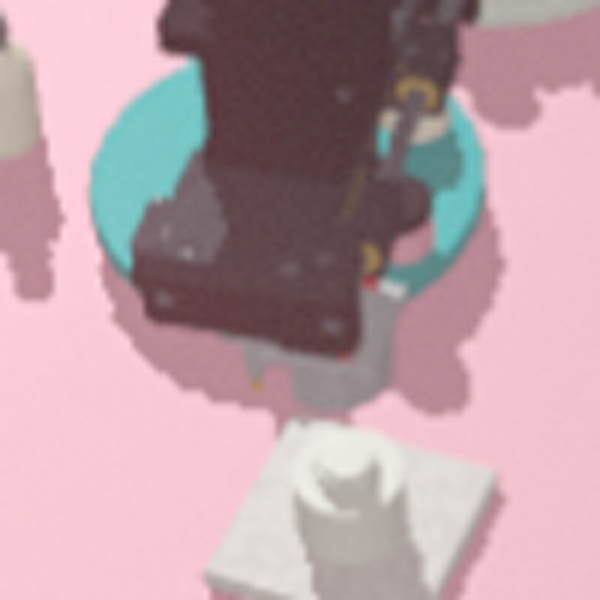

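Run:
```python
from m import *
print("tip",atz("side",(242.6,293.5),93.4), atz("side",(242.6,293.5),91))
print("ped",atz("side",(257.8,307.8),44), "ped top?")
for u in((299.2/1,0),): pass
for c in((296,424),(497,474),(205,577)): print("plate corner side",atz("side",(c[0]/6+200-.5,c[1]/6+230-.5),10).round(1))
for c in((75,338),(190,346),(200,228)): print("plate corner top",atz("top",(c[0]/2.8+170-.5,c[1]/2.8+130-.5),10).round(1))
print("nose side",atz("side",(257+607/8-50-.5,180+137/8-.5),75),"top",atz("top",(370+215/8-.5,181+150/8-.5),75))
for e in((555,405),(520,450)): print("eye side",atz("side",(257+(e[0]-400)/8-.5,180+(e[1]-300)/8-.5),72))
for e in((571,46),(665,49)): print("eye top",atz("top",(370+(e[0]-400)/8-.5,181+e[1]/8-.5),72))
```

```text
tip [530.8817655  206.46972741  93.4       ] [531.71556339 204.48790683  91.        ]
ped [500.29084753 198.84022734  44.        ] ped top?
plate corner side [538.6 154.3  10. ]
plate corner side [453.4 159.6  10. ]
plate corner side [548.9 237.5  10. ]
plate corner top [462.8 244.   10. ]
plate corner top [454.2 157.8  10. ]
plate corner top [543.5 149.7  10. ]
nose side [ 543.1109433  -169.27433638   75.        ] top [ 542.83781097 -168.75507578   75.        ]
eye side [ 566.24059484 -185.32439236   72.        ]
eye side [ 571.00018477 -158.82729378   72.        ]
eye top [ 570.54843094 -159.53733374   72.        ]
eye top [ 569.09310196 -183.0317747    72.        ]
```

Emit:
carry_out:
  increments:
    - [0.1,-0.3,0.3,0,0,0,-0.02]
    - [0.3,-1.0,0.7,0,0,-0.1,-0.02]
    - [0.4,-2.0,0.7,0,0,-0.2,-0.02]
    - [0.5,-3.0,0.7,0,0,-0.3,-0.02]
    - [0.6,-4.0,0.7,0,0,-0.4,-0.02]
    - [0.7,-5.0,0.7,0,0,-0.5,-0.02]
    - [0.8,-6.0,0.7,0,0,-0.6,-0.02]
    - [0.9,-7.0,0.7,0,0,-0.7,-0.02]

```text
t: 8.8
tool_pos: [529.8, -13.6, 126.8]
tool_rot: [0.999, -0.032, -0.0, 0.0]
ft_force: [1.0, -0.4, -1.8]
width: 42.8
finger_force: 5.2
```

Emit:
carry_out:
  increments:
    - [0.1,-1.0,0,0,0,-0.1,-0.02]
    - [0.2,-2.0,0,0,0,-0.1,-0.02]
    - [0.3,-3.0,0,0,0,-0.1,-0.02]
    - [0.4,-4.0,0,0,0,-0.1,-0.02]
    - [0.4,-4.8,0,0,0,-0.1,-0.02]
    - [0.4,-5.1,0,0,0,-0.1,-0.02]
    - [0.4,-5.25,0,0,0,-0.1,-0.02]
    - [0.4,-5.25,0,0,0,-0.1,-0.02]

```text
t: 9.6
tool_pos: [542.0, -168.5, 126.7]
tool_rot: [0.999, -0.038, -0.0, -0.0]
ft_force: [0.5, -0.4, -2.1]
width: 42.8
finger_force: 5.2
```

Run:
```python
from m import *
s=sensors.read_state(); print(s["tool_pos"],s["tool_rot"],s["ft_force"],s["width"],s["finger_force"])
q=s["tool_rot"]; print("yaw",np.degrees(2*np.arctan2(q[1],q[0])))
o=[]
for n,b in(("side",(230,150,330,245)),("top",(350,140,450,235))):
    im=get_image(n)[:,:,::-1]; cv2.imwrite(f"pics/{n}7.png",im); o.append(cv2.resize(im[b[1]:b[3],b[0]:b[2]],None,fx=6 if n=="side" else 2,fy=6 if n=="side" else 2,interpolation=2))
c=np.zeros((570,800,3),np.uint8); c[:,:600]=o[0]; c[:190,600:]=o[1]
cv2.imwrite("pics/v7.png",c)
```

```text
[ 541.99517042 -168.45536308  126.67656078] [ 9.99262154e-01 -3.84057576e-02 -2.14057623e-04 -3.15245301e-04] [ 0.54564975 -0.42547168 -2.11455499] 42.84441127413332 5.160357715794817
yaw -4.402058584267305
```

View pics/v7.png

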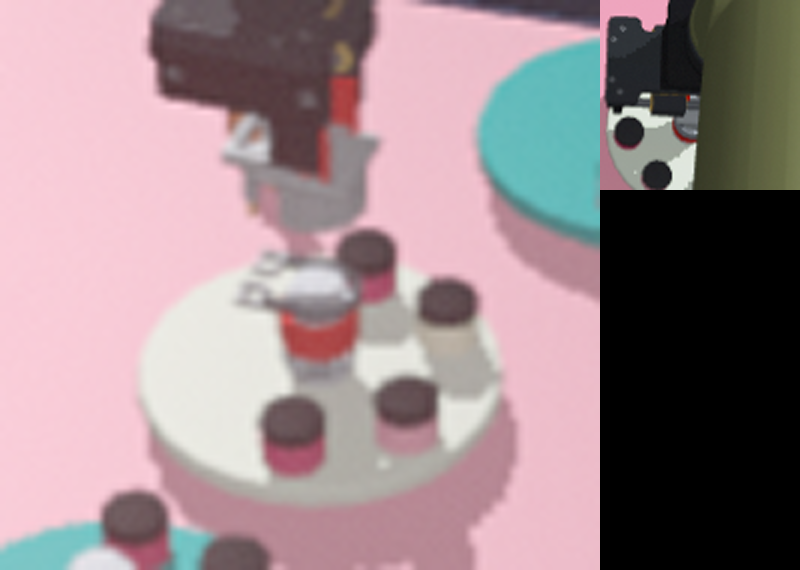

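Run:
```python
from m import *
im=cv2.imread("pics/side7.png")
c=im[178:190,262:284].astype(int); 
print("brass idx (R-B)"); print((c[...,2]-c[...,0])[:, :18])
print("gray eyes"); g=cv2.cvtColor(im,6); print(g[190:204,266:290])
f=lambda x,y:((x+.5)/6+230-.5,(y+.5)/6+150-.5)
print("tip",f(252,207),[atz("side",f(252,209),z).round(1) for z in(112,114,116)])
print("eye near",atz("side",f(252,296),72).round(1),"far",atz("side",f(271,265),72).round(1))
th=np.radians(-4.4);R=np.array([[np.cos(th),-np.sin(th)],[np.sin(th),np.cos(th)]])
for s in(1,-1):
    e=np.array([542,-168.5])+R@[27,12.1*s]; print("pred tip",s,proj("side",[[*e,113.7]]),"eye",proj("side",[[*(np.array([543,-169])+R@[27,12*s]),72]]), (proj("side",[[*e,113.7]])-[230,150]+.5)*6)
```

```text
brass idx (R-B)
[[33 34 34 33 33 35 34 34 23  9  7  6  5  6  6  8 13 21]
 [34 34 34 33 33 33 35 32 25  9  5  7  5  7  5  5  4 14]
 [33 33 33 33 33 33 34 32 25  9  8 15 18 13  8  3  5  5]
 [34 33 33 33 34 35 33 32 25  8 11 27 38 36 17  8  6  7]
 [34 34 33 33 33 34 33 33 25  9 12 28 36 33 21  7  7  6]
 [34 34 34 33 33 33 33 33 32 23 24 32 36 36 24  7  6  7]
 [33 34 33 34 33 35 34 33 37 46 47 40 37 35 23  7  6  5]
 [34 34 34 33 33 33 34 34 36 45 48 39 36 35 24  8  5  6]
 [34 34 33 34 34 33 33 33 33 37 38 35 37 35 25  8  5  8]
 [33 34 34 34 34 34 33 33 34 34 34 33 36 37 29 18  9  9]
 [34 34 35 33 34 34 33 33 32 33 33 34 34 34 36 32 25 19]
 [34 34 34 33 35 34 33 34 34 33 34 34 34 34 34 36 36 36]]
gray eyes
[[215 214 214 214 214 213 214 214 213 212 212 189 155 152 153 152 157 185
  207 197 150  97  88  87]
 [215 215 215 213 214 214 213 208 201 199 204 191 154 149 151 154 158 168
  196 181 117  90  91  89]
 [214 214 215 214 214 214 215 198 173 170 186 183 149 139 141 157 170 180
  197 175 111  90  90  91]
 [214 214 213 213 216 217 215 203 194 189 180 158 123 121 127 143 153 159
  157 143 11
[... 739 characters left out ...]
 215 206 196 185 164 143 121 106 108 114 122 124 126 126
  124 122 118 113 103 122]
 [233 233 232 233 232 232 232 231 224 202 158 118 114 112 114 111 115 114
  114 114 108 108 105 123]
 [233 232 232 233 233 233 233 234 232 221 177 129 129 129 126 120 121 119
  124 125 120 110 101 124]]
tip (271.5833333333333, 184.08333333333334) [array([ 572.2, -168.6,  112. ]), array([ 571.4, -166.1,  114. ]), array([ 570.7, -163.7,  116. ])]
eye near [ 570.  -156.1   72. ] far [ 567.9 -179.8   72. ]
pred tip 1 [[271.35543591 186.29106098]] eye [[271.58504838 198.19614021]] [[251.13261545 220.74636588]]
pred tip -1 [[274.53754636 181.06696389]] eye [[274.68111599 192.97557094]] [[270.22527816 189.40178335]]
```

Emit:
carry_out:
  increments:
    - [0.015,-0.015,-0.4,0,0,0,-0.02]
    - [0.015,-0.015,-0.8,0,0,0,-0.02]
    - [0.015,-0.015,-1.1,0,0,0,-0.02]
    - [0.015,-0.015,-1.25,0,0,0,-0.02]
    - [0.015,-0.015,-1.25,0,0,0,-0.02]

```text
t: 10.2
tool_pos: [541.7, -169.1, 88.0]
tool_rot: [0.999, -0.038, -0.001, -0.0]
ft_force: [0.6, -0.4, -1.6]
width: 42.5
finger_force: 5.2
```

Emit:
carry_out:
  increments:
    - [0,0,-0.07,0,0,0,-0.02]
    - [0,0,-0.14,0,0,0,-0.02]
    - [0,0,-0.2,0,0,0,-0.02]
    - [0,0,-0.2,0,0,0,-0.02]

```text
t: 10.6
tool_pos: [542.5, -169.5, 83.2]
tool_rot: [0.999, -0.039, -0.0, 0.0]
ft_force: [0.0, 0.4, -2.9]
width: 43.0
finger_force: 5.2
```

Emit:
carry_out:
  increments:
    - [0,0.01,-0.05,0,0,0,-0.02]
    - [0,0.01,-0.1,0,0,0,-0.02]
    - [0,0.01,-0.1,0,0,0,-0.02]

```text
t: 10.9
tool_pos: [542.4, -169.1, 80.1]
tool_rot: [0.999, -0.039, -0.0, 0.0]
ft_force: [0.2, -0.3, -2.7]
width: 42.6
finger_force: 5.2
```

Emit:
carry_out:
  increments:
    - [0,0,-0.04,0,0,0,-0.02]
    - [0,0,-0.08,0,0,0,-0.02]
    - [0,0,-0.08,0,0,0,-0.02]

```text
t: 11.2
tool_pos: [542.7, -169.2, 78.0]
tool_rot: [0.999, -0.039, 0.0, 0.0]
ft_force: [0.3, -0.2, -0.2]
width: 42.6
finger_force: 5.2
```

Emit:
carry_out:
  increments:
    - [0,0,0,0,0,0,-0.1]
    - [0,0,0,0,0,0,-0.16]
    - [0,0,0,0,0,0,-0.22]
    - [0,0,0,0,0,0,-0.26]
    - [0,0,0,0,0,0,-0.3]
    - [0,0,0,0,0,0,-0.3]
    - [0,0,0,0,0,0,-0.3]

```text
t: 11.9
tool_pos: [542.6, -169.3, 78.0]
tool_rot: [0.999, -0.039, 0.0, 0.0]
ft_force: [0.2, -0.6, 0.5]
width: 31.2
finger_force: 15.4
```

Emit:
carry_out:
  increments:
    - [0,0,0,0,0,0,-0.32]
    - [0,0,0,0,0,0,-0.345]
    - [0,0,0,0,0,0,-0.345]
    - [0,0,0,0,0,0,-0.345]

```text
t: 12.3
tool_pos: [542.3, -169.0, 77.6]
tool_rot: [0.999, -0.038, -0.0, -0.0]
ft_force: [1.0, 0.1, -2.4]
width: 28.7
finger_force: 15.9
```

Emit:
carry_out:
  increments:
    - [0.01,0,-0.08,0,0,0,-0.345]
    - [0.01,0,-0.16,0,0,0,-0.345]
    - [0.01,0,-0.24,0,0,0,-0.345]
    - [0.01,0,-0.24,0,0,0,-0.345]

```text
t: 12.7
tool_pos: [542.9, -169.0, 70.5]
tool_rot: [0.999, -0.039, -0.0, -0.0]
ft_force: [-0.1, 0.0, -0.4]
width: 28.6
finger_force: 15.7
```

Emit:
carry_out:
  increments:
    - [0,0,-0.05,0,0,0,-0.345]
    - [0,0,-0.1,0,0,0,-0.345]
    - [0,0,-0.1,0,0,0,-0.345]

```text
t: 13.0
tool_pos: [543.1, -169.0, 67.9]
tool_rot: [0.999, -0.038, 0.0, 0.0]
ft_force: [-0.2, 1.5, 1.3]
width: 28.8
finger_force: 15.6
```

Emit:
carry_out:
  increments:
    - [-0.01,0,-0.05,0,0,0,-0.345]
    - [-0.01,0,-0.1,0,0,0,-0.345]
    - [-0.01,0,-0.1,0,0,0,-0.345]

```text
t: 13.3
tool_pos: [543.0, -169.0, 64.9]
tool_rot: [0.999, -0.038, 0.0, 0.0]
ft_force: [-0.7, 1.3, 2.7]
width: 28.7
finger_force: 15.6
```

Emit:
carry_out:
  increments:
    - [0,0,-0.05,0,0,0,-0.345]
    - [0,0,-0.1,0,0,0,-0.345]
    - [0,0,-0.1,0,0,0,-0.345]

```text
t: 13.6
tool_pos: [543.0, -169.1, 61.8]
tool_rot: [0.999, -0.038, 0.0, 0.0]
ft_force: [-1.0, 1.7, 3.5]
width: 28.7
finger_force: 15.8
```

Emit:
carry_out:
  increments:
    - [0,0,-0.05,0,0,0,-0.345]
    - [0,0,-0.1,0,0,0,-0.345]
    - [0,0,-0.1,0,0,0,-0.345]

```text
t: 13.9
tool_pos: [543.1, -169.4, 59.1]
tool_rot: [0.999, -0.039, 0.001, 0.0]
ft_force: [-0.3, 0.6, 5.6]
width: 29.2
finger_force: 16.0
```

Emit:
carry_out:
  increments:
    - [0,0,-0.03,0,0,0,-0.345]
    - [0,0,-0.07,0,0,0,-0.345]
    - [0,0,-0.07,0,0,0,-0.345]

```text
t: 14.2
tool_pos: [543.3, -169.5, 57.4]
tool_rot: [0.999, -0.039, 0.001, 0.0]
ft_force: [-1.5, 0.1, 8.0]
width: 29.0
finger_force: 16.0
```

Emit:
carry_out:
  increments:
    - [0,0,-0.03,0,0,0,-0.345]
    - [0,0,-0.03,0,0,0,-0.345]

```text
t: 14.4
tool_pos: [543.4, -169.6, 56.8]
tool_rot: [0.999, -0.039, 0.001, 0.001]
ft_force: [-1.3, 1.7, 8.4]
width: 28.7
finger_force: 16.0
```

Emit:
carry_out:
  increments:
    - [0,0,-0.04,0,0,0,-0.345]
    - [0,0,-0.04,0,0,0,-0.345]

```text
t: 14.6
tool_pos: [543.6, -169.7, 55.9]
tool_rot: [0.999, -0.039, 0.001, 0.001]
ft_force: [-0.4, 2.0, 10.0]
width: 28.8
finger_force: 16.0
```

Emit:
carry_out:
  increments:
    - [0,0,0,0,0,0,-0.345]

```text
t: 14.7
tool_pos: [543.6, -169.7, 55.9]
tool_rot: [0.999, -0.039, 0.001, 0.001]
ft_force: [-0.9, 1.5, 9.4]
width: 29.1
finger_force: 16.0
```

Emit:
carry_out:
  increments:
    - [0,0,0,0,0,0,-0.28]
    - [0,0,0,0,0,0,-0.22]
    - [0,0,0,0,0,0,-0.16]
    - [0,0,0,0,0,0,-0.1]
    - [0,0,0,0,0,0,-0.04]
    - [0,0,0,0,0,0,-0.02]
    - [0,0,0,0,0,0,-0.02]

```text
t: 15.4
tool_pos: [543.9, -169.4, 55.6]
tool_rot: [0.999, -0.038, 0.001, 0.0]
ft_force: [-0.2, 1.3, 7.2]
width: 42.5
finger_force: 5.1
```

Emit:
carry_out:
  increments:
    - [0,0,0.1,0,0,0,-0.02]
    - [0,0,0.2,0,0,0,-0.02]
    - [0,0,0.3,0,0,0,-0.02]
    - [0,0,0.4,0,0,0,-0.02]
    - [0,0,0.5,0,0,0,-0.02]
    - [0,0,0.5,0,0,0,-0.02]

```text
t: 16.0
tool_pos: [542.0, -169.2, 69.2]
tool_rot: [0.999, -0.039, -0.001, 0.0]
ft_force: [0.3, -0.5, -2.5]
width: 42.6
finger_force: 5.1
```

Emit:
carry_out:
  increments:
    - [0,0,0.2,0,0,0,-0.02]
    - [0,0,0.4,0,0,0,-0.02]
    - [0,0,0.7,0,0,0,-0.02]
    - [0,0,1.1,0,0,0,-0.02]
    - [0,0,1.5,0,0,0,-0.02]
    - [0,0,1.9,0,0,0,-0.02]
    - [0,0,1.9,0,0,0,-0.02]

```text
t: 16.7
tool_pos: [544.2, -169.5, 129.2]
tool_rot: [0.999, -0.039, 0.002, 0.001]
ft_force: [0.4, 0.0, -3.0]
width: 42.9
finger_force: 5.1
```

Run:
```python
from m import *
s=sensors.read_state(); print(s["tool_pos"],s["ft_force"],s["width"],s["finger_force"])
im=get_image("side")[:,:,::-1]; cv2.imwrite("pics/side8.png",im)
a=cv2.imread("pics/side7.png"); f=lambda i:cv2.resize(i[160:230,250:300],None,fx=8,fy=8,interpolation=2)
cv2.imwrite("pics/v8.png",np.hstack([f(a),f(im)]))
```

```text
[ 544.24820936 -169.53815344  129.19970211] [ 3.68788837e-01  9.52939692e-04 -3.01729664e+00] 42.93344332840909 5.1050375433578665
```

View pics/v8.png

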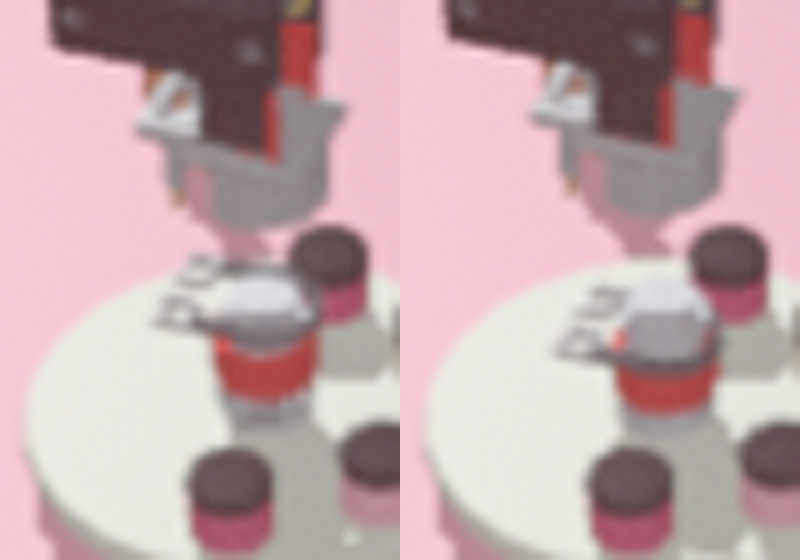

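Emit:
carry_out:
  increments:
    - [-0.1,0.3,0,0,0,0,-0.02]
    - [-0.2,1.0,0,0,0,0.1,-0.02]
    - [-0.3,2.0,0,0,0,0.2,-0.02]
    - [-0.4,3.0,0,0,0,0.3,-0.02]
    - [-0.5,4.0,0,0,0,0.4,-0.02]
    - [-0.6,5.0,0,0,0,0.5,-0.02]
    - [-0.7,6.0,0,0,0,0.6,-0.02]
    - [-0.8,7.0,0,0,0,0.7,-0.02]

```text
t: 17.55
tool_pos: [516.9, 44.2, 125.9]
tool_rot: [1.0, 0.012, -0.001, -0.0]
ft_force: [0.1, 0.7, -1.7]
width: 42.6
finger_force: 5.1
```

Emit:
carry_out:
  increments:
    - [-0.1,1.0,0,0,0,0.1,-0.02]
    - [-0.2,2.0,0,0,0,0.1,-0.02]
    - [-0.3,3.0,0,0,0,0.1,-0.02]
    - [-0.4,4.0,0,0,0,0.1,-0.02]
    - [-0.5,4.8,0,0,0,0.1,-0.02]
    - [-0.5,5.25,0,0,0,0.1,-0.02]
    - [-0.5,5.25,0,0,0,0.1,-0.02]
    - [-0.5,5.25,0,0,0,0.1,-0.02]

```text
t: 18.35
tool_pos: [502.4, 198.7, 126.0]
tool_rot: [1.0, 0.018, -0.001, 0.0]
ft_force: [0.4, -1.1, -2.2]
width: 42.8
finger_force: 5.1
```

Emit:
carry_out:
  increments:
    - [0.03,-0.01,-0.5,0,0,0,-0.02]
    - [0.03,-0.01,-1.0,0,0,0,-0.02]
    - [0.03,-0.01,-1.5,0,0,0,-0.02]
    - [0.03,-0.01,-1.9,0,0,0,-0.02]
    - [0.03,-0.01,-2.13,0,0,0,-0.02]
    - [0.03,-0.01,-2.13,0,0,0,-0.02]

```text
t: 18.95
tool_pos: [503.5, 197.7, 61.1]
tool_rot: [1.0, 0.017, -0.001, 0.0]
ft_force: [0.1, -0.1, -2.2]
width: 42.8
finger_force: 5.1
```

Emit:
carry_out:
  increments:
    - [0,0,-0.1,0,0,0,-0.02]
    - [0,0,-0.2,0,0,0,-0.02]
    - [0,0,-0.3,0,0,0,-0.02]
    - [0,0,-0.4,0,0,0,-0.02]
    - [0,0,-0.4,0,0,0,-0.02]

```text
t: 19.45
tool_pos: [504.2, 197.9, 50.2]
tool_rot: [1.0, 0.017, -0.0, 0.0]
ft_force: [0.1, 0.2, -2.3]
width: 42.7
finger_force: 5.1
```

Emit:
carry_out:
  increments:
    - [-0.02,0.01,-0.05,0,0,0,-0.02]
    - [-0.02,0.01,-0.1,0,0,0,-0.02]
    - [-0.02,0.01,-0.14,0,0,0,-0.02]
    - [-0.02,0.01,-0.14,0,0,0,-0.02]

```text
t: 19.85
tool_pos: [503.7, 198.3, 46.2]
tool_rot: [1.0, 0.017, -0.0, 0.0]
ft_force: [-0.2, 0.9, -3.7]
width: 42.6
finger_force: 5.1
```

Emit:
carry_out:
  increments:
    - [0,0,-0.02,0,0,0,-0.02]
    - [0,0,-0.04,0,0,0,-0.02]
    - [0,0,-0.04,0,0,0,-0.02]

```text
t: 20.15
tool_pos: [503.8, 198.4, 45.1]
tool_rot: [1.0, 0.017, -0.0, 0.0]
ft_force: [0.2, 0.6, -1.6]
width: 42.6
finger_force: 5.1
```

Emit:
carry_out:
  increments:
    - [0,0,-0.02,0,0,0,-0.02]
    - [0,0,-0.03,0,0,0,-0.02]
    - [0,0,-0.03,0,0,0,-0.02]

```text
t: 20.45
tool_pos: [503.8, 198.3, 44.2]
tool_rot: [1.0, 0.017, -0.0, 0.0]
ft_force: [-1.1, 0.1, -2.4]
width: 42.6
finger_force: 5.1
```

Emit:
carry_out:
  increments:
    - [0,0,-0.02,0,0,0,-0.02]
    - [0,0,-0.04,0,0,0,-0.02]
    - [0,0,-0.05,0,0,0,-0.02]
    - [0,0,-0.05,0,0,0,-0.02]

```text
t: 20.85
tool_pos: [504.6, 198.5, 43.9]
tool_rot: [1.0, 0.017, 0.001, 0.0]
ft_force: [-1.1, -1.1, 4.3]
width: 43.0
finger_force: 5.1
```

Contact (about 6.5 N). Release and withdraw.

Emit:
carry_out:
  increments:
    - [0,0,0.04,0,0,0,0.03]
    - [0,0,0.04,0,0,0,0.1]
    - [0,0,0.04,0,0,0,0.2]
    - [0,0,0.04,0,0,0,0.4]
    - [0,0,0.04,0,0,0,0.6]
    - [0,0,0.04,0,0,0,0.6]

```text
t: 21.45
tool_pos: [503.9, 198.4, 44.0]
tool_rot: [1.0, 0.017, -0.0, -0.0]
ft_force: [-0.3, 0.2, -0.2]
width: 66.3
finger_force: 0.0
```

Emit:
carry_out:
  increments:
    - [0,0,0.5,0,0,0,0.6]
    - [0,0,1.2,0,0,0,0.6]
    - [0,0,2.2,0,0,0,0.6]
    - [0,0,3.2,0,0,0,0.6]
    - [0,0,4.5,0,0,0,0.6]
    - [0,0,5,0,0,0,0.6]
    - [0,-1.5,5,0,0,0,0.6]
    - [0,-3,5,0,0,0,0.6]

```text
t: 22.25
tool_pos: [504.0, 109.0, 195.2]
tool_rot: [1.0, 0.02, 0.001, -0.0]
ft_force: [1.7, -1.0, -0.6]
width: 69.7
finger_force: 0.0
```

Run:
```python
from m import *
s=sensors.read_state(); print(s["t"],s["tool_pos"],s["ft_force"],s["width"])
im=get_image("side")[:,:,::-1]; a=cv2.imread("pics/side0.png")
f=lambda i:cv2.resize(i[180:345,220:310],None,fx=3.6,fy=3.6,interpolation=2)
cv2.imwrite("pics/v9.png",np.hstack([f(a),f(im)]))
```

```text
22.25 [503.95130702 109.03051035 195.16273128] [ 1.68436049 -0.95266627 -0.60624277] 69.66221733183028
```

View pics/v9.png

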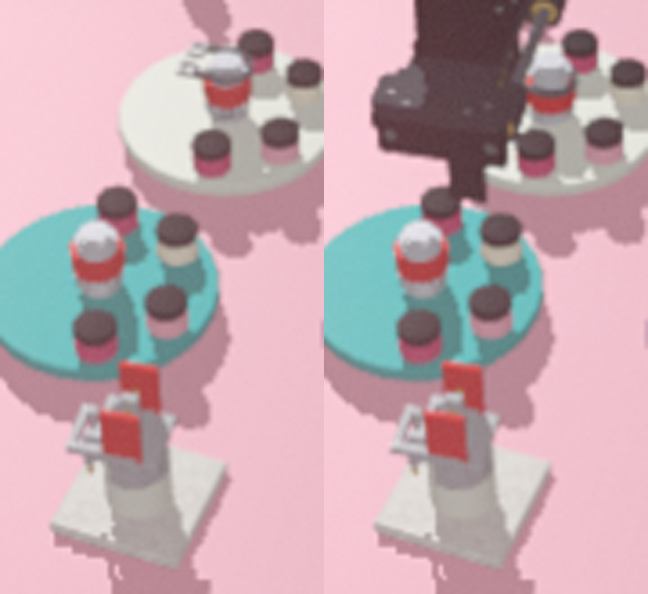

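The right half of the picture shows the pliers standing on their post as before, at about (440,440). The ring sits in the groove with the collar held down at about (550,90), and the robot touches nothing.

Emit:
carry_out:
  increments:
    - [0,0,0,0,0,0,0.6]
    - [0,0,0,0,0,0,0.6]

```text
t: 22.5
tool_pos: [503.7, 108.9, 194.2]
tool_rot: [1.0, 0.017, 0.0, -0.0]
ft_force: [0.7, 0.0, 1.0]
width: 69.7
finger_force: 0.0
```

```bash
python3 -c "
from rig import job
print(job.close_job())"
```

```text
the job is handed in; nothing more can be done
None
```

The job is handed in at about 22.5 s: in the last side picture the snap ring sits in the groove holding the red collar down and the pliers stand back on their post; no verdict came back.

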